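# Draw the bottom specimen tray from the magazine and dock it in the loading nest

### The job

Swing the magazine's gate wide open, to a right angle or more, while the trays are still in place. Then slide the bottom tray, the one that already sticks out, from under the stack and along the worktop into the loading nest until it is against the nest's back stop. Never lift that tray, leave the other three trays to settle level in the magazine, and do not disturb the two vials and the petri dish.

Things in the scene. Friction and masses are not known exactly. Their poses are not given: they have to be found in the camera images.
- magazine: Fixed aluminium magazine of corner angles, 72 high; stack chamber 105 (x) x 154 (y), no floor: the trays stand on the worktop. Origin: centre of the chamber on the worktop; +y points out of the outlet, z up. Two low rails (12 high, 105 apart inside) guide the tray from the chamber to y = 140. A tray is clear of the stack when its origin is beyond y = 156, of the rails beyond y = 215.
- outlet (a point): Middle of the magazine's outlet, at y = 79 of its frame, 21 above the worktop: level with the lower ends of the two front angles (4 thick, 33 to 56 either side of the middle), under which only the bottom tray can pass. Between them the front is open.
- gate (a joint): Angle of the swing gate, rad: 0 is shut (square across the outlet, free end to the magazine's -x); grows as the free end swings out to its +y, 1.57 straight out along the +x side of the runway, then on to +x; stop 2.8. Starts at 0 to 0.12, stays where left, moves with about 0.5 N at the end. Plate 5 thick (9 at the free end), 8 to 48 above the worktop, 117 long from the hinge.
- gate_hinge (a point): Point on the gate's upright hinge axis, 28 above the worktop, fixed to the magazine at x = 64, y = 147 of its frame.
- gate_end (a point): Middle of the gate's free end, 114 from the hinge axis, 28 above the worktop; moves with the gate.
- tray_1: Bottom tray: loose aluminium tray, open on top, 100 wide (its x) x 150 long (its y) x 16 high, walls 4, floor 3 thick, about 90 g. Origin: centre of its underside; +y is its front (outlet) end, z up. It starts 47 to 57 out along the magazine's y, its front 45 or so open from above: fingertips let down inside can tow it by the front wall (a few newtons with the stack on it).
- tray_2: Second tray from below: same as tray_1: loose aluminium tray, open on top, 100 wide (its x) x 150 long (its y) x 16 high, walls 4, floor 3 thick, about 90 g. Origin: centre of its underside; +y is its front (outlet) end, z up. It stands 16 above the worktop at the start, in the magazine's chamber, and sinks 16 when the bottom tray has gone.
- tray_3: Third tray from below: same as tray_1: loose aluminium tray, open on top, 100 wide (its x) x 150 long (its y) x 16 high, walls 4, floor 3 thick, about 90 g. Origin: centre of its underside; +y is its front (outlet) end, z up. It stands 32 above the worktop at the start, in the magazine's chamber, and sinks 16 when the bottom tray has gone.
- tray_4: Top tray: same as tray_1: loose aluminium tray, open on top, 100 wide (its x) x 150 long (its y) x 16 high, walls 4, floor 3 thick, about 90 g. Origin: centre of its underside; +y is its front (outlet) end, z up. It stands 48 above the worktop at the start, in the magazine's chamber, and sinks 16 when the bottom tray has gone.
- nest: Fixed grey painted loading nest: a U-shaped fence 16 high without floor, on the worktop. Origin: where the centre of a docked tray's underside belongs; its +y points inwards from the open mouth to the back stop (inner face at y = 75), z up. Side walls 112 apart inside, from y = -53 to 77; from there flared lead-ins open to about 145 at y = -94.
- vial_1: Small glass vial with cap, 22 dia. x 50 high, bystander. Origin: centre of its underside.
- vial_2: Small glass vial with cap, 22 dia. x 50 high, bystander. Origin: centre of its underside.
- petri_dish: Petri dish, 60 dia. x 15 high, bystander. Origin: centre of its underside.

How it is judged:
On the way, in this order (a step that is already met when the one before it is completed fails the run):
1. the gate is open to about a right angle or more, with the bottom tray still in the magazine (value of joint gate above 1.35 rad and y of tray_1 in the frame of magazine below 0.09 m), for 0.1 s.
2. the bottom tray has been drawn out from under the stack (y of tray_1 in the frame of magazine above 0.16 m), for 0.1 s.
At the end, for the whole second after the job is handed in: tray_1 lies flat in the nest, pushed home to within 6 mm of the back stop, within 10 mm of the nest's middle line and 0.12 rad of its direction; trays 2, 3 and 4 have settled level in the magazine, the lowest on the worktop, within 12 mm of its centre; all are at rest (y of tray_1 in the frame of nest between -0.006 and 0.006 m and x of tray_1 in the frame of nest between -0.01 and 0.01 m and angle between the y axis of tray_1 and the y axis of nest, either way round below 0.12 rad and height (world z) of tray_1 below 0.005 m and angle between tray_1's own z axis and vertical below 0.05 rad and linear speed of each of tray_1, tray_2, tray_3, tray_4 below 0.01 m/s and horizontal distance between each of tray_2, tray_3, tray_4 and magazine below 0.012 m and angle between each of tray_2, tray_3, tray_4's own z axis and vertical below 0.06 rad and height (world z) of tray_2 below 0.006 m and height (world z) of tray_3 below 0.022 m and height (world z) of tray_4 below 0.038 m); the robot touches nothing.
It fails at once if the bottom tray is lifted more than 25 mm off the worktop or tipped over 0.35 rad (height (world z) of tray_1 above 0.025 m or angle between tray_1's own z axis and vertical above 0.35 rad).
It fails at once if a vial or the petri dish is moved more than 25 mm or tipped (distance of any of vial_1, vial_2, petri_dish from where it was at the start of the episode above 0.025 m or angle between any of vial_1, vial_2, petri_dish's own z axis and vertical above 0.5 rad).
It also fails if it takes over 61 s, if anything falls off the work surface, if the arm or the gripper's body presses on something with over 40 N, if the wrist force passes 120 N, or if a joint passes its speed limit or range.

### The arm

A 6-joint arm with a two-finger parallel gripper is mounted at the origin on a cart in front of the work surface, level with it; the furniture and walls round the work are solid. World frame = base frame: x ahead of the robot, y to its left, z up, the work surface at z = 0. Lengths are in m, angles in rad, forces in N, time in s.
With the tool pointing down it reaches from about 0.25 to 0.775 m from the base axis. Payload 4 kg.
Tool frame: the origin (TCP) lies on the centre line of the jaws, within the pads' length; the fingertips stand env.tip_extent ahead of it and the grasp point (between the pads) lies 11 mm behind it (env.tip_extent is the distance from the TCP to the fingertips, in m); z points along the fingers, y is the line along which they close (so a half turn about z gives the same grasp; the last joint's range is limited). The gripper opens to 94 mm and grips with 3 to 60 N. Pads are 16 mm wide; open, the fingers measure 119 mm over their backs; the gripper's body (75 mm by 177 mm) begins 78 mm behind the grasp point.
Start: joints at [-1.208, 0.087, 1.371, -0, 1.684, -0.103], TCP at [0.247, -0.491, 0.214] pointing down, gripper open.
Joint ranges: [-3.1, 3.1], [-0.76, 2.03], [0.27, 2.55], [-1.08, 4.22], [0.17, 2.65], [-2.57, 2.57]. Speed limits (rad/s): [2.79, 2.79, 3.14, 3.14, 3.14, 3.14].

### API

Orientations are given as a unit quaternion [x, y, z, w].
In Python, from rig import sensors, eyes, job, env gives the robot as it stands.
- The arm moves only by the shell command python3 -m jog 'ROWS' [OPENING] [FORCE]. ROWS is a JSON object of lists of equal length, an entry for each row: "slide": the shift along the tool's x, y, z in units of 30 cm (1.0 is 30 cm), a list of three; "rot": the turn, a rotation vector about the tool's x, y, z in units of 180 degrees (1.0 is 180 degrees), a list of three. In form: {"slide": [[dx, dy, dz], ...], "rot": [[rx, ry, rz], ...]}. A call has 1 to 12 rows; each row is the pose to reach, as a shift and turn from the pose commanded when the call began, along the tool's axes at that moment, turning the shorter way round; what a row does not reach only later rows make up. A row lasts 1/12 s, in which the tool goes at most 41.7 mm and 7.16 degrees, less where a joint would pass 70% of its speed; a pose out of reach is approached as far as the arm can. A call with a number of a shift or a turn outside -1 to 1 is refused whole. A call with a gripper value outside its range is refused whole. OPENING is the opening, from 0 (shut) to 1 (fully open), set as the call begins (- or left out, the last holds). The fingers move at their own pace and stop on an object; FORCE is the grip in N (left out, the last holds). Time passes only in rows, so rows that repeat a pose let the fingers close. It gives the time, the measured TCP pose, the force, the opening and the grip force at its end, in the units of the state.
- sensors.read_state(): the state, without advancing time (a new reading comes with each control period).
- eyes.read_camera(name): name is "scene" or "top"; returns a dict with "pixels" (420x560x3 uint8, red, green, blue), "camera_matrix" (3x3 intrinsics, pixels), "world_to_cam" (4x4, takes a point from world to camera coordinates). Camera axes: x right, y down, z forward; pixel columns grow to the right and rows downward; lengths in m; the calibration is good to about 2 mm. A picture is of the moment at which its call begins. There is no depth.
- job.close_job(): hands the job in; it is judged then, once.
The state is a dict: "time_s": time; "joint_positions": joint angles; "joint_velocities": joint speeds; "effort": joint torques, N m; "eef_pos": TCP position; "orientation": TCP orientation; "ft_force": force on the tool from outside, world axes, zero at the start; "ft_torque": the same for the moment, N m; "opening": opening from 0.0 (shut) to 1.0 (fully open); "grip_force": force on a finger pad.
Only numpy, scipy, OpenCV 4.12 (cv2) and the standard library are available. Lean on these libraries where they do the work, as an engineer would, in place of code of your own. Each camera call takes 0.05 s, during which the arm holds its last target. There are 200 camera calls.

## Working session

There is one attempt and no reset: what is moved stays moved. The work goes in short steps, Python scripts to look and compute and a shell command to move; the robot and the scene stay as the last step left them, time stands still between calls to the robot, and variables do not carry over. Pictures are saved under pics/ and viewed, at most 10 in all, crops included, and the job is handed in when it is done.

```bash
mkdir -p pics; ls
python3 - <<'E'
from rig import sensors, eyes, job, env
import cv2,numpy as np
print(env.tip_extent); s=sensors.read_state(); print(s)
for n in("top","scene"):
    c=eyes.read_camera(n); cv2.imwrite(f"pics/{n}0.png",c["pixels"][:,:,::-1]); np.savez(f"{n}.npz",K=c["camera_matrix"],T=c["world_to_cam"]); print(c["camera_matrix"],c["world_to_cam"])
E
```

```text
pics
0.008
{'time_s': 0.0, 'joint_positions': array([-1.20811415e+00,  8.79393881e-02,  1.37219292e+00, -3.43250618e-05,
        1.68363815e+00, -1.03101565e-01]), 'joint_velocities': array([ 2.44688519e-03,  1.98493796e-05, -2.49355532e-03, -6.95460962e-05,
        3.28063306e-04,  1.28691699e-04]), 'effort': array([ 2.20525567e-04, -3.40176165e+01, -3.02428865e+01,  7.17449281e-02,
        3.26940045e-02, -1.56850183e-04]), 'eef_pos': array([ 0.24681448, -0.49092104,  0.21234384]), 'orientation': array([ 9.73002907e-01,  2.30790286e-01, -1.57844032e-04, -1.07753239e-03]), 'ft_force': array([-0.01442214, -0.64381241,  0.58169089]), 'ft_torque': array([ 0.00402766, -0.02915132,  0.00869786]), 'grip_force': 0.0, 'opening': 0.9933456212564895}
[[547.01792801   0.         283.31991527]
 [  0.         547.01792801 209.15799921]
 [  0.           0.           1.        ]] [[-0.05998697 -0.99818425 -0.00545534  0.02372762]
 [-0.97625582  0.05980703 -0.2082011   0.54461228]
 [ 0.20814933 -0.00716355 -0.97807083  1.56678771]
 [ 0.          0.          0.          1.        ]]
[[380.51816492   0.         273.04024101]
 [  0.         380.51816492 209.98379258]
 [  0.           0.           1.        ]] [[-0.5848342  -0.81109582 -0.00961947  0.33130855]
 [-0.39172899  0.29279781 -0.87224872  0.26474271]
 [ 0.71029385 -0.50635266 -0.48896792  0.57474882]
 [ 0.          0.          0.          1.        ]]
```

View pics/top0.png

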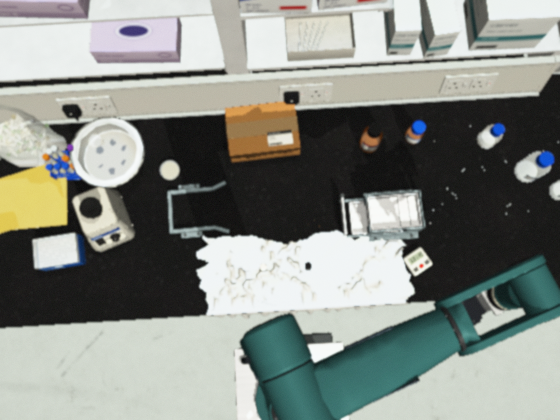

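View pics/scene0.png

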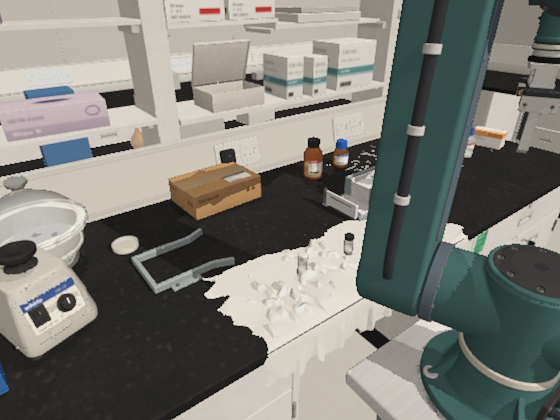

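The top view shows the magazine at about (385,213) with its outlet facing left, the gate at x≈345, the nest at about (200,210) with its mouth facing right, the petri dish at (170,170) and a vial near (307,266). I'll enlarge both working areas.

Run:
```python
import cv2
i=cv2.imread("pics/top0.png")
a=cv2.resize(i[175:255,330:440],None,fx=7,fy=7,interpolation=cv2.INTER_CUBIC); cv2.imwrite("pics/m.png",a)
b=cv2.resize(i[150:290,155:325],None,fx=4.2,fy=4.2,interpolation=cv2.INTER_CUBIC); cv2.imwrite("pics/n.png",b)
```

```text
(no output)
```

View pics/m.png

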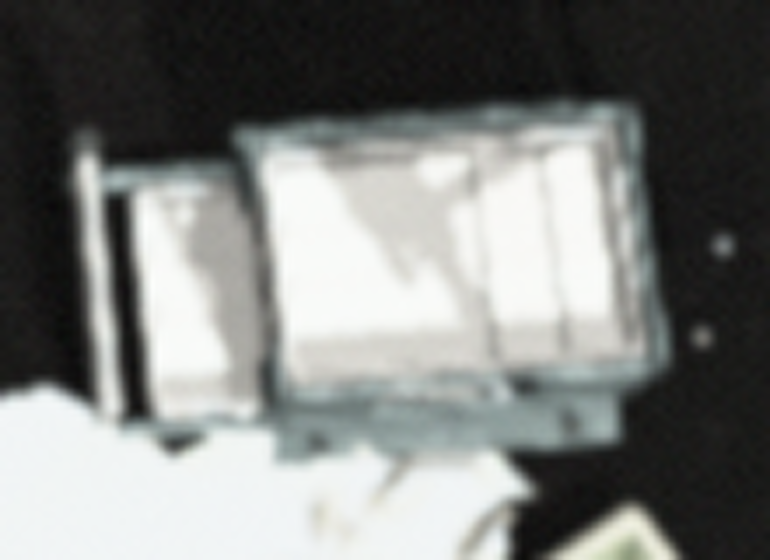

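View pics/n.png

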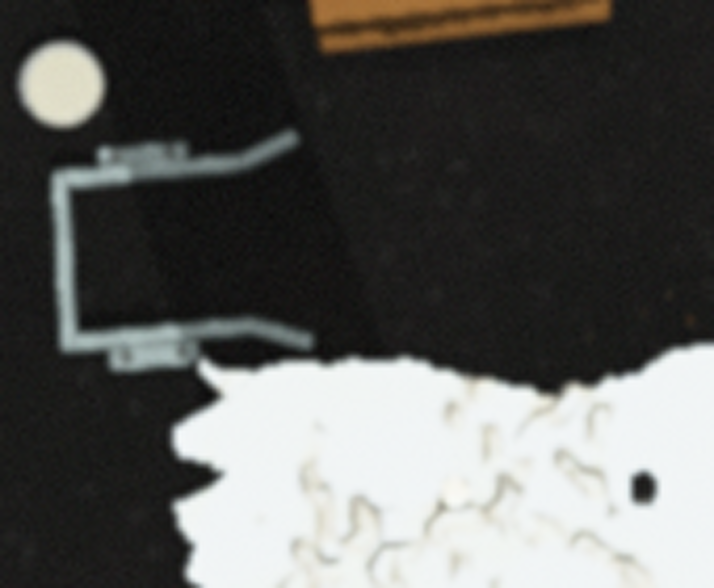

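The magazine crop shows the stack's outer top corners at about (240,130), (637,105), (663,370) and (275,395). The gate runs from (85,140) to (112,415), and tray_1's front edge is at x≈132–152. The nest crop shows the inner back corners at (75,185) and (78,335), with two vials at (643,488) and (455,490).

```bash
cat > h.py <<'E'
import numpy as np
def ray(n,uv,z):
    d=np.load(f"{n}.npz");T=d["T"];R=T[:3,:3]
    c=-R.T@T[:3,3]; v=R.T@np.linalg.solve(d["K"],[uv[0],uv[1],1])
    return (c+v*(z-c[2])/v[2])[:2]
def proj(n,p):
    d=np.load(f"{n}.npz");q=d["K"]@(d["T"]@np.r_[p,1])[:3];return q[:2]/q[2]
E
python3 - <<'E'
from h import *
np.set_printoptions(precision=4,suppress=True)
m=lambda u,v:((u+.5)/7-.5+330,(v+.5)/7-.5+175)
n=lambda u,v:((u+.5)/4.2-.5+155,(v+.5)/4.2-.5+150)
P=lambda l,uv,z:print(l,ray("top",uv,z))
for l,u,v,z in[("FL",240,130,.072),("BL",637,105,.072),("BR",663,370,.072),("FR",275,395,.072),("hinge",88,140,.048),("gend",112,415,.048),("t1a",132,190,.016),("t1b",150,415,.016)]:P(l,m(u,v),z)
c=np.mean([ray("top",m(*q),.072) for q in((240,130),(637,105),(663,370),(275,395))],0);print("mag c",c)
for l,u,v,z in[("oBL",52,173,.016),("oBR",65,350,.016),("iBL",75,187,.016),("iBR",80,335,.016),("bendL",243,166,.016),("bendR",250,320,.016),("tipL",297,135,.016),("tipR",312,342,.016),("v1",643,488,.05),("v2",455,490,.05),("dish",62,85,.015)]:P(l,n(u,v),z)
print(ray("scene",(348,236),.05),ray("scene",(302,257),.05),ray("scene",(125,244),.015))
E
```

```text
FL [ 0.5757 -0.2499]
BL [ 0.5763 -0.4183]
BR [ 0.4624 -0.4163]
FR [ 0.4617 -0.2541]
hinge [ 0.5809 -0.1883]
gend [ 0.4613 -0.1886]
t1a [ 0.5649 -0.2094]
t1b [ 0.4654 -0.2087]
mag c [ 0.519  -0.3347]
oBL [0.6332 0.3436]
oBR [0.5014 0.3363]
iBL [0.6217 0.327 ]
iBR [0.5117 0.3254]
bendL [0.6299 0.2039]
bendR [0.5152 0.2026]
tipL [0.6509 0.1636]
tipR [0.4964 0.1586]
v1 [ 0.3736 -0.0703]
v2 [0.3801 0.0602]
dish [0.7    0.3354]
[ 0.3694 -0.0637] [0.3699 0.0681] [0.691 0.336]
```

```bash
python3 -m jog '{"slide":[[0.8,-0.33,0.1],[0.8,-0.33,0.1],[0.8,-0.33,0.1],[0.8,-0.33,0.1],[0.8,-0.33,0.1],[0.8,-0.33,0.1],[0.8,-0.33,0.1],[0.8,-0.33,0.1],[0.8,-0.33,0.1],[0.8,-0.33,0.1],[0.8,-0.33,0.1]],"rot":[[0,0,-0.352],[0,0,-0.352],[0,0,-0.352],[0,0,-0.352],[0,0,-0.352],[0,0,-0.352],[0,0,-0.352],[0,0,-0.352],[0,0,-0.352],[0,0,-0.352],[0,0,-0.352]]}' 0 20
python3 - <<'E'
from h import *
for uv in((232,160),(265,158),(300,156)):print(ray("top",uv,0),ray("top",uv,.06))
E
```

```text
time_s: 1.02
eef_pos: [0.4169, -0.2949, 0.183]
orientation: [0.708, 0.707, -0.0, -0.0]
ft_force: [0.2, -0.2, -0.2]
opening: 0.257
grip_force: 0.0
[0.72454456 0.14156753] [0.70567764 0.13649212]
[0.72469296 0.0378395 ] [0.70582063 0.03654531]
[ 0.7244539  -0.07225097] [ 0.70559028 -0.06953201]
```

```bash
python3 -m jog '{"slide":[[0.12,0.1,0.1],[0.243,0.21,0.2],[0.243,0.21,0.2],[0.243,0.21,0.3],[0.243,0.21,0.4],[0.243,0.21,0.49],[0.243,0.21,0.49],[0.243,0.21,0.49]],"rot":[[0,0,0],[0,0,0],[0,0,0],[0,0,0],[0,0,0],[0,0,0],[0,0,0],[0,0,0]]}'
python3 - <<'E'
from h import *
for th in np.arange(0.2,2.21,.2):
    x,y=np.array([.583,-.188])+.1*np.array([-np.cos(th),np.sin(th)])-.016*np.array([np.sin(th),np.cos(th)])
    print(round(th,1),round((y+.222)/.3,3),round((x-.480)/.3,3))
E
```

```text
time_s: 1.68
eef_pos: [0.4785, -0.2218, 0.035]
orientation: [0.708, 0.707, -0.001, -0.002]
ft_force: [-0.3, 0.7, 0.6]
opening: 0.004
grip_force: 0.0
0.2 0.127 0.006
0.4 0.194 0.016
0.6 0.258 0.038
0.8 0.315 0.073
1.0 0.365 0.118
1.2 0.405 0.173
1.4 0.433 0.234
1.6 0.448 0.3
1.8 0.45 0.367
2.0 0.439 0.434
2.2 0.414 0.496
```

```bash
python3 -m jog '{"slide":[[0.03,0,0],[0.06,0.0,0],[0.09,0.003,0],[0.127,0.006,0],[0.16,0.01,0],[0.194,0.016,0],[0.226,0.026,0],[0.258,0.038,0],[0.288,0.055,0],[0.315,0.073,0],[0.34,0.095,0],[0.365,0.118,0]],"rot":[[0,0,0],[0,0,0],[0,0,0],[0,0,0],[0,0,0],[0,0,0],[0,0,0],[0,0,0],[0,0,0],[0,0,0],[0,0,0],[0,0,0]]}'
python3 -m jog '{"slide":[[0.02,0.026,0],[0.04,0.055,0],[0.055,0.085,0],[0.068,0.116,0],[0.076,0.148,0],[0.083,0.182,0],[0.085,0.215,0],[0.085,0.249,0],[0.08,0.283,0],[0.074,0.316,0],[0.063,0.348,0],[0.049,0.378,0]],"rot":[[0,0,0],[0,0,0],[0,0,0],[0,0,0],[0,0,0],[0,0,0],[0,0,0],[0,0,0],[0,0,0],[0,0,0],[0,0,0],[0,0,0]]}'
python3 - <<'E'
from rig import eyes
import cv2
for n,s in(("top",(slice(155,255),slice(310,440))),("scene",(slice(120,280),slice(250,450)))):
    i=eyes.read_camera(n)["pixels"][s][:,:,::-1]; cv2.imwrite(f"pics/{n}1.png",i)
a,b=[cv2.resize(cv2.imread(f"pics/{n}1.png"),(400,400*h//w)) for n,h,w in(("top",100,130),("scene",160,200))]
h=320;o=cv2.hconcat([cv2.copyMakeBorder(x,0,h-x.shape[0],0,0,0) for x in(a,b)]);cv2.imwrite("pics/c1.png",o)
E
```

```text
time_s: 2.68
eef_pos: [0.5158, -0.1119, 0.0363]
orientation: [0.707, 0.707, -0.0, -0.0]
ft_force: [-0.2, -0.6, -0.1]
opening: 0.004
grip_force: 0.3
time_s: 3.68
eef_pos: [0.6297, -0.0979, 0.0362]
orientation: [0.707, 0.707, 0.0, -0.0]
ft_force: [-0.1, -0.3, 0.4]
opening: 0.004
grip_force: 0.2
```

View pics/c1.png

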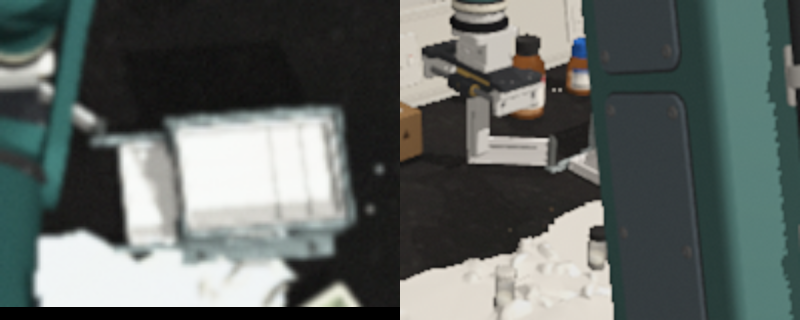

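The gate now runs from the hinge at (100,130) up and left to (45,90) in the crop, so it is well past a right angle. The tray and stack look undisturbed.

```bash
python3 -m jog '{"slide":[[-0.05,-0.05,-0.05],[-0.1,-0.13,-0.15],[-0.2,-0.23,-0.2],[-0.3,-0.33,-0.2],[-0.38,-0.377,-0.2],[-0.44,-0.377,-0.2],[-0.44,-0.377,-0.2],[-0.44,-0.377,-0.2]],"rot":[[0,0,0],[0,0,0],[0,0,0],[0,0,0],[0,0,0],[0,0,0],[0,0,0],[0,0,0]]}'
python3 -m jog '{"slide":[[0,0,0],[0,0,0],[0,0,0],[0,0,0.05],[0,0,0.12],[0,0,0.18],[0,0,0.22],[0,0,0.25],[0,0,0.27],[0,0,0.27],[0,0,0.27]],"rot":[[0,0,0],[0,0,0],[0,0,0],[0,0,0],[0,0,0],[0,0,0],[0,0,0],[0,0,0],[0,0,0],[0,0,0],[0,0,0]]}' 0.5
```

```text
time_s: 4.45
eef_pos: [0.5155, -0.2304, 0.0967]
orientation: [0.708, 0.707, 0.0, 0.0]
ft_force: [0.1, 0.6, 0.3]
opening: 0.003
grip_force: 0.0
time_s: 5.37
eef_pos: [0.516, -0.23, 0.0158]
orientation: [0.707, 0.707, 0.0, 0.0]
ft_force: [1.2, -0.1, -0.3]
opening: 0.497
grip_force: 0.0
```

```bash
python3 -m jog '{"slide":[[0.015,0,0],[0.03,0,0],[0.045,0,0],[0.06,0,0],[0.08,0,0],[0.1,0,0],[0.12,0,0],[0.14,0,0],[0.16,0,0],[0.18,0,0],[0.2,0,0],[0.2,0,0]],"rot":[[0,0,0],[0,0,0],[0,0,0],[0,0,0],[0,0,0],[0,0,0],[0,0,0],[0,0,0],[0,0,0],[0,0,0],[0,0,0],[0,0,0]]}'
```

```text
time_s: 6.37
eef_pos: [0.5161, -0.1694, 0.0165]
orientation: [0.707, 0.708, 0.0, 0.001]
ft_force: [0.7, -2.5, 1.8]
opening: 0.498
grip_force: 1.6
```

Run:
```python
from rig import eyes,sensors
import cv2
print(sensors.read_state()["ft_force"])
a=cv2.resize(eyes.read_camera("top")["pixels"][155:255,290:430,::-1],(400,286))
b=cv2.resize(eyes.read_camera("scene")["pixels"][110:270,230:430,::-1],(400,320))
cv2.imwrite("pics/c2.png",cv2.hconcat([cv2.copyMakeBorder(a,0,34,0,0,0),b]))
```

```text
[ 0.67167649 -2.47236836  1.82506092]
```

View pics/c2.png

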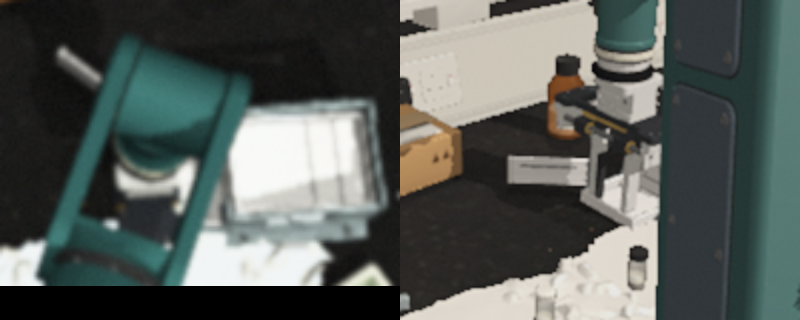

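The tow works at about 2.5 N: the fingers are inside tray_1's front wall (scene crop, about (620,205)) and the stack is still square. I'll keep going straight until it clears the rails.

```bash
python3 -m jog '{"slide":[[0.03,0,0],[0.06,0,0],[0.1,0,0],[0.14,0,0],[0.18,0,0],[0.22,0,0],[0.26,0,0],[0.3,0,0],[0.34,0,0],[0.38,0,0],[0.41,0,0],[0.43,0,0]],"rot":[[0,0,0],[0,0,0],[0,0,0],[0,0,0],[0,0,0],[0,0,0],[0,0,0],[0,0,0],[0,0,0],[0,0,0],[0,0,0],[0,0,0]]}'
python3 - <<'E'
from rig import eyes,sensors
import cv2
s=sensors.read_state();print(s["eef_pos"])
a=cv2.resize(eyes.read_camera("top")["pixels"][150:260,160:430,::-1],(800,326))
cv2.imwrite("pics/c3.png",a)
E
```

```text
time_s: 7.47
eef_pos: [0.5153, -0.0395, 0.0154]
orientation: [0.706, 0.708, -0.0, -0.0]
ft_force: [0.1, -0.9, 0.5]
opening: 0.498
grip_force: 0.2
[ 0.51532688 -0.0395394   0.01535698]
```

View pics/c3.png

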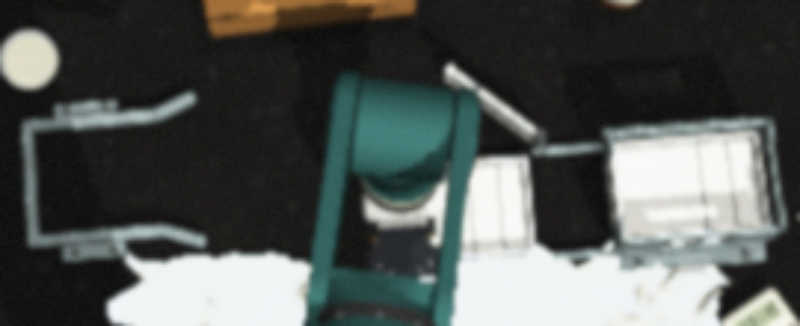

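Tray_1's tail, at about (533,200), has left the rails, whose ends are near x=540; the other trays have sunk into the magazine. I'll widen the fingers for sideways control and steer towards the nest.

```bash
python3 -m jog '{"slide":[[0,0,0],[0,0,0],[0.04,0.01,0],[0.09,0.03,0],[0.15,0.05,0],[0.21,0.07,0],[0.27,0.09,0],[0.33,0.11,0],[0.39,0.13,0],[0.44,0.15,0],[0.49,0.17,0],[0.53,0.19,0]],"rot":[[0,0,0],[0,0,0],[0,0,0],[0,0,0],[0,0,-0.002],[0,0,-0.004],[0,0,-0.006],[0,0,-0.008],[0,0,-0.01],[0,0,-0.012],[0,0,-0.013],[0,0,-0.013]]}' 0.62
python3 - <<'E'
from rig import eyes,sensors
import cv2
s=sensors.read_state();print(s["eef_pos"],s["orientation"])
a=cv2.resize(eyes.read_camera("top")["pixels"][150:260,160:360,::-1],(800,440))
cv2.imwrite("pics/c4.png",a)
E
```

```text
time_s: 8.52
eef_pos: [0.5726, 0.1194, 0.0154]
orientation: [0.692, 0.722, -0.0, -0.0]
ft_force: [-0.4, -0.3, -1.1]
opening: 0.613
grip_force: 0.3
[0.57263071 0.1193692  0.01541094] [ 6.92246439e-01  7.21661174e-01 -3.80678858e-05 -1.25428207e-04]
```

View pics/c4.png

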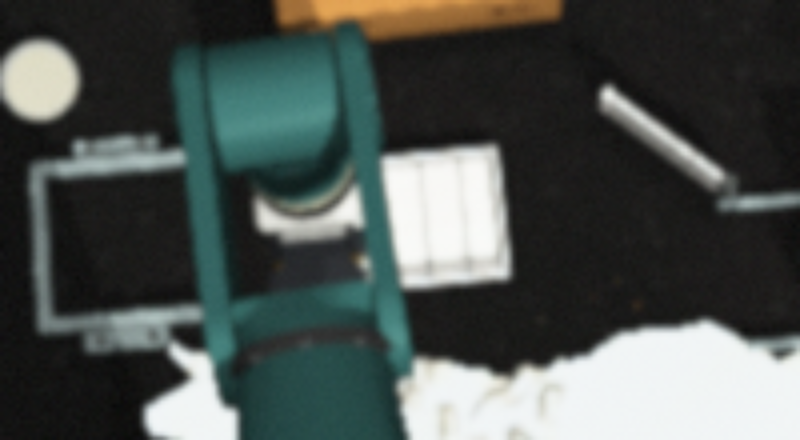

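Tray_1's rear corners are at (498,147) and (511,277). It looks parallel to the nest, and its front is at the mouth.

Run:
```python
from h import *
a=ray("top",(284.4,186.4),.016);b=ray("top",(287.4,218.9),.016);print(a,b,(a+b)/2,np.arctan2(a[1]-b[1],a[0]-b[0]))
```

```text
[ 0.6250443  -0.01720527] [ 0.52292684 -0.02014759] [ 0.57398557 -0.01867643] 0.028805073823508335
```

```bash
python3 -m jog '{"slide":[[0.04,0.005,0],[0.09,0.01,0],[0.14,0.01,0],[0.2,0.01,0],[0.26,0.01,0],[0.32,0.01,0],[0.38,0.01,0],[0.44,0.01,0],[0.49,0.01,0],[0.54,0.01,0],[0.57,0.01,0],[0.59,0.01,0]],"rot":[[0,0,-0.001],[0,0,-0.001],[0,0,-0.001],[0,0,-0.001],[0,0,-0.001],[0,0,-0.001],[0,0,-0.001],[0,0,-0.001],[0,0,-0.001],[0,0,-0.001],[0,0,-0.001],[0,0,-0.001]]}'
python3 -m jog '{"slide":[[0.01,0,0],[0.02,0,0],[0.03,0,0],[0.04,0,0],[0.05,0,0],[0.06,0,0],[0.065,0,0],[0.07,0,0],[0.07,0,0],[0.07,0,0]],"rot":[[0,0,0],[0,0,0],[0,0,0],[0,0,0],[0,0,0],[0,0,0],[0,0,0],[0,0,0],[0,0,0],[0,0,0]]}'
```

```text
time_s: 9.57
eef_pos: [0.5678, 0.296, 0.0154]
orientation: [0.691, 0.723, -0.0, 0.0]
ft_force: [0.2, -0.4, 0.7]
opening: 0.617
grip_force: 0.4
time_s: 10.4
eef_pos: [0.567, 0.3162, 0.0155]
orientation: [0.691, 0.723, 0.0, -0.0]
ft_force: [-0.4, -0.6, -0.5]
opening: 0.62
grip_force: 0.0
```

```bash
python3 -m jog '{"slide":[[0.005,0,0],[0.01,0,0],[0.013,0,0],[0.013,0,0],[0.013,0,0]],"rot":[[0,0,0],[0,0,0],[0,0,0],[0,0,0],[0,0,0]]}'
python3 -m jog '{"slide":[[0.005,0,0],[0.01,0,0],[0.013,0,0],[0.013,0,0],[0.013,0,0]],"rot":[[0,0,0],[0,0,0],[0,0,0],[0,0,0],[0,0,0]]}'
```

```text
time_s: 10.82
eef_pos: [0.567, 0.3167, 0.0155]
orientation: [0.692, 0.722, -0.002, 0.002]
ft_force: [-0.7, -6.4, 2.5]
opening: 0.617
grip_force: 3.8
time_s: 11.23
eef_pos: [0.567, 0.3171, 0.0155]
orientation: [0.692, 0.722, -0.005, 0.004]
ft_force: [-2.8, -14.8, 4.9]
opening: 0.618
grip_force: 7.5
```

It is hard against the stop (15 N, no further travel). I'll back off the wall, lift straight out, retreat and check.

```bash
python3 -m jog '{"slide":[[-0.02,0,0],[-0.04,0,0],[-0.06,0,0],[-0.06,0,0],[-0.06,0,-0.05],[-0.06,0,-0.15],[-0.06,0,-0.28],[-0.06,0,-0.4],[-0.06,0,-0.5],[-0.06,0,-0.5]],"rot":[[0,0,0],[0,0,0],[0,0,0],[0,0,0],[0,0,0],[0,0,0],[0,0,0],[0,0,0],[0,0,0],[0,0,0]]}'
python3 -m jog '{"slide":[[-0.12,-0.1,0],[-0.24,-0.2,0],[-0.36,-0.3,0],[-0.48,-0.4,0],[-0.6,-0.5,0],[-0.7,-0.6,0],[-0.75,-0.6,0],[-0.75,-0.6,0],[-0.75,-0.6,0],[-0.75,-0.6,0]],"rot":[[0,0,0],[0,0,0],[0,0,0],[0,0,0],[0,0,0],[0,0,0],[0,0,0],[0,0,0],[0,0,0],[0,0,0]]}'
python3 - <<'E'
from rig import eyes
import cv2
i=eyes.read_camera("top")["pixels"][:,:,::-1]
a=cv2.resize(i[160:260,150:280],(520,400),interpolation=cv2.INTER_CUBIC);b=cv2.resize(i[175:250,335:435],(280,210))
c=cv2.resize(eyes.read_camera("scene")["pixels"][140:300,310:480,::-1],(280,190))
cv2.imwrite("pics/c5.png",cv2.hconcat([a,cv2.vconcat([b,c])]))
E
```

```text
time_s: 12.07
eef_pos: [0.5709, 0.3082, 0.1751]
orientation: [0.691, 0.723, 0.008, 0.003]
ft_force: [0.4, -0.1, 1.2]
opening: 0.619
grip_force: 0.0
time_s: 12.9
eef_pos: [0.3981, 0.0735, 0.1656]
orientation: [0.691, 0.723, 0.001, 0.0]
ft_force: [-0.3, 1.2, 0.4]
opening: 0.623
grip_force: 0.0
```

View pics/c5.png

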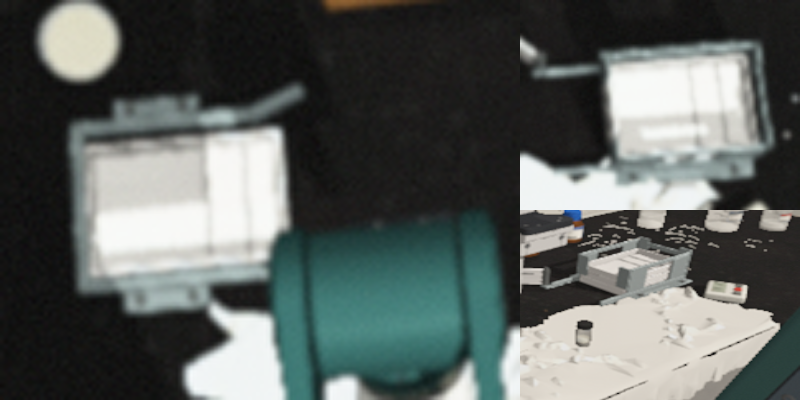

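The tray sits flush against the back stop between the nest walls: its front edge is at crop x≈87 and the stop's face at about 85. The stack is level in the magazine, and the dish and the visible vial stand where they were.

```bash
python3 -c "
from rig import job
print(job.close_job())"
```

```text
the job is handed in; nothing more can be done
None
```

The job is handed in, with no verdict returned: I swung the gate well past a right angle and towed tray_1 flat along the worktop into the nest, where it met the back stop at 15 N; the last pictures show the other three trays level in the magazine and the dish and one vial in place (the other vial was out of view).

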